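# Bring the empty holder of the pipette carousel to the front

### The arm

A 6-joint arm with a two-finger parallel gripper is mounted at the origin on the work surface. World frame = base frame: x ahead of the robot, y to its left, z up, the work surface at z = 0. Lengths are in m, angles in rad, forces in N, time in s.
With the tool pointing down it reaches from about 0.25 to 0.8 m from the base axis. Payload 8.5 kg.
Tool frame: the origin (TCP) lies midway between the tips of the shut fingers; the grasp point (between the pads) lies 19 mm behind it; z points along the fingers, y is the line along which they close (so a half turn about z gives the same grasp; the last joint's range is limited). The gripper opens to 85 mm and grips with 20 to 120 N. Pads are 22 mm wide; open, the fingers measure 114 mm over their backs; the gripper's body (76 mm by 85 mm) begins 54 mm behind the grasp point. The pads swing forward as they close: fully open they stand 13 mm farther back than shut.
Start: joints at [1.319, 0.238, -0.013, 1.319, 0, 1.571], TCP at [0.131, 0.508, 0.231] pointing down, gripper open.
Joint ranges: [-2.66, 2.66], [-1.03, 1.9], [-1.14, 1.46], [-1.82, 2.27], [-1.45, 1.34], [-3.14, 3.14]. Speed limits (rad/s): [2.22, 2.22, 2.79, 3.14, 3.14, 3.14].

### API

Orientations are given as a 3x3 rotation matrix whose columns are the frame's x, y, z axes.
In Python, from bench import readout, cams, r gives the robot as it stands. The module is installed in compiled form; this text tells all that it offers.
- The arm moves only by the tool servo_tool, never from a script. Its argument "steps" is a list of rows, each a list of 7 numbers: the shift along the tool's x, y, z as a fraction of full scale, then the turn, a rotation vector about the tool's x, y, z as a fraction of full scale, then the opening, from -1 (shut) to 1 (fully open). A call has 1 to 5 rows; each row shifts and turns the commanded pose from where the row before left it, along the tool's axes as they then stand; what a row does not reach is not made up. Full scale, the value 1, is 0.03 m for a shift and 0.12 rad for a turn. A row lasts 1/10 s, in which the tool goes at most 50 mm and 8.59 degrees, less where a joint would pass 70% of its speed; a pose out of reach is approached as far as the arm can. A call with a number of a shift or a turn outside -1 to 1 is refused whole. A call with a gripper value outside its range is refused whole. The fingers move at their own pace and stop on an object; "force" is the grip in N (left out, the last holds). Time passes only in rows, so rows that do not move let the fingers close. It gives the time, the measured TCP pose, the force, the opening and the grip force at its end, in the units of the state.
- readout.state(): the state, without advancing time (a new reading comes with each control period).
- cams.get_image(name): name is "side" or "top"; returns a dict with "color" (384x512x3 uint8, red, green, blue), "mtx" (3x3 intrinsics, pixels), "R" (3x3) and "t" (3): a world point X has camera coordinates R X + t. Camera axes: x right, y down, z forward; pixel columns grow to the right and rows downward; lengths in m; the calibration is good to about 2 mm. A picture is of the moment at which its call begins. There is no depth.
- r.hand_in(): hands the job in; it is judged then, once.
The state is a dict: "t": time; "qpos": joint angles; "qvel": joint speeds; "joint_efforts": joint torques, N m; "tcp_pos": TCP position; "orientation": TCP orientation; "force": force on the tool from outside, world axes, zero at the start; "torque": the same for the moment, N m; "opening": opening from 0.0 (shut) to 1.0 (fully open); "finger_force": force on a finger pad.
Only numpy, scipy, OpenCV 4.12 (cv2) and the standard library are available. Lean on these libraries where they do the work, as an engineer would, in place of code of your own. Each camera call takes 0.05 s, during which the arm holds its last target. There are 200 camera calls.

### The job

The pipette lying on the mat is about to be hung back on its carousel stand: with a finger, push on one of the stand's holder arms to turn the carousel until the one empty holder faces you (points straight at the robot's base), and leave it at rest there. Push on the grey arms, not on the hanging pipettes; lift nothing, and leave the stand and everything else on the bench where it is.

Things in the scene. Friction and masses are not known exactly. Their poses are not given: they have to be found in the camera images.
- stand: Pipette carousel stand, loose on the mat, 2.8 kg. Origin on the column axis under its round grey foot (diameter 170 mm, 24 mm high); z up along the column (diameter 22 mm); its -x axis points at the robot's base axis (within 2 degrees). On the column turns a grey head with six equal arms 60 degrees apart, each ending in a fork; five forks hold a pipette, the sixth is empty.
- hub (a point): Centre of the turning head, on the column axis, at mid height of the arms, 215 mm above the stand's origin. Hub radius 34 mm; its black cap is 22 mm above this point. Each arm is a bar 10 mm wide out to 89 mm from the axis, then a fork of two prongs, each 6 mm thick, 42 mm over both, 30 mm between, out to 123 mm. Arms and prongs are 14 mm tall (7 mm above and below this point).
- carousel (a joint): Turn of the head, rad: 0 when the empty holder points along the stand's -x axis (at the robot), growing counter-clockwise seen from above. Turns endlessly either way (2 pi is home too) against a steady drag of 0.15 N m (1.5 N at 100 mm from the axis) and stays where it is left. Starts from 0.7 to 5.58.
- empty_holder (a point): Middle of the empty fork, between its prongs, 105 mm from the column axis, at mid height of the arms.
- pipette1: Pipette hanging in the fork 60 degrees counter-clockwise (seen from above) from the empty one: white upright handle of 27 mm diameter, grey shaft below, white finger hook 37 mm outwards from its middle. Origin on its axis, 105 mm from the column axis, at the mid height of the arms; it reaches 42 mm above that and 168 mm below. It turns with the head and can be lifted straight up out of its fork.
- pipette2: Pipette hanging in the fork 120 degrees counter-clockwise (seen from above) from the empty one: white upright handle of 27 mm diameter, grey shaft below, white finger hook 37 mm outwards from its middle. Origin on its axis, 105 mm from the column axis, at the mid height of the arms; it reaches 42 mm above that and 168 mm below. It turns with the head and can be lifted straight up out of its fork.
- pipette3: Pipette hanging in the fork 180 degrees counter-clockwise (seen from above) from the empty one: white upright handle of 27 mm diameter, grey shaft below, white finger hook 37 mm outwards from its middle. Origin on its axis, 105 mm from the column axis, at the mid height of the arms; it reaches 42 mm above that and 168 mm below. It turns with the head and can be lifted straight up out of its fork.
- pipette4: Pipette hanging in the fork 240 degrees counter-clockwise (seen from above) from the empty one: white upright handle of 27 mm diameter, grey shaft below, white finger hook 37 mm outwards from its middle. Origin on its axis, 105 mm from the column axis, at the mid height of the arms; it reaches 42 mm above that and 168 mm below. It turns with the head and can be lifted straight up out of its fork.
- pipette5: Pipette hanging in the fork 300 degrees counter-clockwise (seen from above) from the empty one: white upright handle of 27 mm diameter, grey shaft below, white finger hook 37 mm outwards from its middle. Origin on its axis, 105 mm from the column axis, at the mid height of the arms; it reaches 42 mm above that and 168 mm below. It turns with the head and can be lifted straight up out of its fork.
- spare_pipette: The same kind of pipette, loose, lying on the mat between the robot and the stand, 27 mm thick; origin under its handle, x axis along it towards the plunger (42 mm), the tip 168 mm the other way.
- wash_bottle: Loose white bottle, 66 mm diameter, 175 mm tall, standing; origin under its centre.
- reagent_a: Loose white jar with cap, 56 mm diameter, 105 mm tall, standing; origin under its centre.
- reagent_b: Loose white jar with cap, 48 mm diameter, 75 mm tall, standing; origin under its centre.
- vial: Loose small amber vial, 26 mm diameter, 48 mm tall, standing; origin under its centre.
- marker: Loose marker pen lying on the mat, 125 mm long along x, 15 mm high; origin under its middle.
- tube_rack: Black tube rack with glass tubes, 100 x 200 mm, 92 mm tall, 0.6 kg; origin under its centre.

How it is judged:
By the outcome, as a careful person would: the job done as asked, in the order asked, and still so for the second after the job is handed in, with the robot touching nothing.
It also fails if it takes over 48 s, if anything falls off the work surface, if the arm or the gripper's body presses on something with over 40 N, if the wrist force passes 120 N, or if a joint passes its speed limit or range.

## Working session

There is one attempt and no reset: what is moved stays moved. The work goes in short steps, Python scripts to look and compute and a tool call to move; the robot and the scene stay as the last step left them, time stands still between calls to the robot, and variables do not carry over. Pictures are saved under pics/ and viewed, at most 10 in all, crops included, and the job is handed in when it is done.

Besides the shell and the picture viewer there is one more tool, called after "Emit:" in YAML: its name, and indented under it one key for each argument. servo_tool: Moves the arm, as the interface text tells. Shift numbers are shares of 0.03 m and turn numbers shares of 0.12 rad, none past 1 either way. Its arguments: {"type":"object","properties":{"steps":{"type":"array","items":{"type":"array","items":{"type":"number"}}},"force":{"type":"number"}},"required":["steps"]}

```bash
mkdir -p pics; python3 - <<'E'
from bench import readout,cams,r
import cv2,pickle
for n in("top","side"):
    d=cams.get_image(n);cv2.imwrite(f"pics/{n}0.png",cv2.cvtColor(d["color"],cv2.COLOR_RGB2BGR));pickle.dump(d,open(n+"0.pkl","wb"))
    print(n,-d["R"].T@d["t"],d["R"].round(3).tolist(),d["mtx"].round(1).tolist())
s=readout.state();print(s["t"],s["tcp_pos"],s["orientation"],s["opening"])
E
```

```text
top [ 0.46035541 -0.11616082  1.40170611] [[-0.018, -1.0, -0.015], [-0.997, 0.019, -0.073], [0.074, 0.013, -0.997]] [[376.8, 0.0, 254.8], [0.0, 376.8, 197.5], [0.0, 0.0, 1.0]]
side [ 0.19539588 -0.97468444  0.69508955] [[0.922, -0.387, -0.006], [-0.203, -0.473, -0.857], [0.329, 0.792, -0.515]] [[374.0, 0.0, 253.3], [0.0, 374.0, 194.7], [0.0, 0.0, 1.0]]
0.1 [0.13070602 0.50808188 0.23072985] [[-9.68465187e-01  2.49148687e-01 -3.36147175e-04]
 [ 2.49148914e-01  9.68464323e-01 -1.29401185e-03]
 [ 3.14519393e-06 -1.33695613e-03 -9.99999106e-01]] 1.0027919169212738
```

View pics/top0.png

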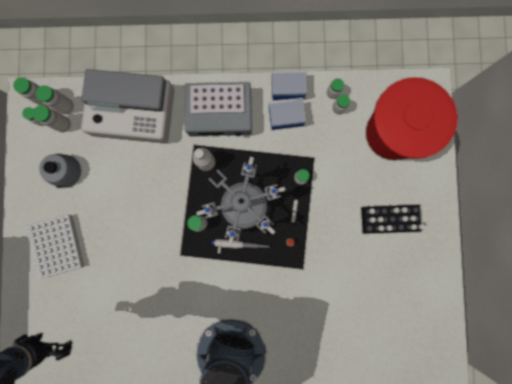

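View pics/side0.png

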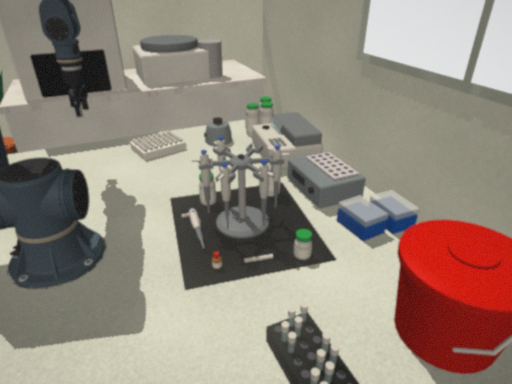

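The top view shows the stand at about (241,203). The empty fork looks to be upper left, near (217,182). I'll crop in on it and measure.

```bash
cat > h.py <<'E'
import numpy as np
def onz(d,u,v,z):
    ray=d["R"].T@np.linalg.inv(d["mtx"])@np.array([u,v,1.]);c=-d["R"].T@d["t"]
    return c+ray*(z-c[2])/ray[2]
def pix(d,X):
    p=d["mtx"]@(d["R"]@np.asarray(X,float)+d["t"]);return p[:2]/p[2]
E
python3 - <<'E'
import cv2,pickle
from h import *
d=pickle.load(open("top0.pkl","rb"));im=cv2.cvtColor(d["color"],6-2)
c=im[140:275,175:325];cv2.imwrite("pics/c1.png",cv2.resize(c,None,fx=5,fy=4.44 if 0 else 4.4,interpolation=cv2.INTER_CUBIC)[:600,:800])
print(onz(d,241,202,.237),onz(d,217,182,.215))
hsv=cv2.cvtColor(im,cv2.COLOR_BGR2HSV)
m=cv2.inRange(hsv,(100,110,80),(130,255,255))
n,_,st,ce=cv2.connectedComponentsWithStats(m)
for i in range(1,n):
    if 175<ce[i][0]<325 and 140<ce[i][1]<275: print(st[i][4],ce[i],onz(d,*ce[i],.257))
E
```

```text
[ 0.5332659  -0.05747702  0.237     ] [0.59964085 0.01885145 0.215     ]
12 [248.58333333 166.75      ] [ 0.63983633 -0.08338964  0.257     ]
12 [273.5 190.5] [ 0.56527176 -0.15814739  0.257     ]
13 [206.84615385 209.46153846] [0.51120637 0.04592258 0.257     ]
10 [265.2 224. ] [ 0.46386477 -0.13082787  0.257     ]
13 [231.61538462 233.61538462] [ 0.43664672 -0.02859668  0.257     ]
4 [212.25 241.75] [0.41317107 0.03037472 0.257     ]
```

View pics/c1.png

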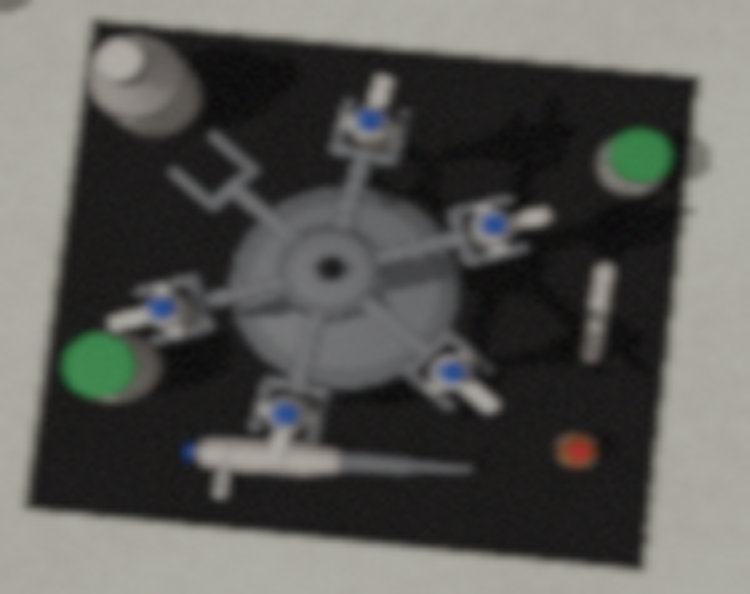

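The empty fork is at crop (215,165), about 45° in world terms. Fitting opposite caps puts the column axis at (0.538,-0.056). The head needs about +129° CCW. I'll lift, shut the gripper and turn the tool's x axis along the push tangent.

Emit:
servo_tool:
  steps:
    - [0,0,-0.6,0,0,0.89,-1]
    - [0,0,-0.6,0,0,0.89,-1]
    - [0,0,-0.6,0,0,0.89,-1]
    - [0,0,-0.6,0,0,0.89,-1]
    - [0,0,-0.6,0,0,0.89,-1]

```text
t: 0.6
tcp_pos: [0.1307, 0.5082, 0.3217]
orientation: [[-0.704, 0.71, -0.0], [0.71, 0.704, -0.001], [-0.0, -0.001, -1.0]]
force: [-0.6, 0.4, -0.2]
opening: 0.144
finger_force: 0.0
```

```bash
cat > g.py <<'E'
import sys,numpy as np
from bench import readout
s=readout.state();R=np.array(s["orientation"]);p=np.array(s["tcp_pos"])
print("t",s["t"],"p",p.round(4),"q",np.round(s["qpos"],3),"xyaw",np.degrees(np.arctan2(R[1,0],R[0,0])),"F",np.round(s["force"],2))
if len(sys.argv)>3:
    print("rows total xyz(tool)",R.T@(np.array(list(map(float,sys.argv[1:4])))-p)/.03)
E
python3 g.py .644 -.014 .32
```

```text
t 0.6 p [0.1307 0.5082 0.3217] q [ 1.319  0.226  0.199  1.545 -0.     2.109] xyaw 134.724398979927 F [-0.56  0.36 -0.18]
rows total xyz(tool) [-24.40673162  -0.09304248   0.06712605]
```

Emit:
servo_tool:
  steps:
    - [-1,0,0,0,0,0,-1]
    - [-1,0,0,0,0,0,-1]
    - [-1,0,0,0,0,0,-1]
    - [-1,0,0,0,0,0,-1]
    - [-1,0,0,0,0,0,-1]

```text
t: 1.1
tcp_pos: [0.2374, 0.4013, 0.321]
orientation: [[-0.707, 0.707, -0.0], [0.707, 0.707, -0.001], [-0.0, -0.001, -1.0]]
force: [0.6, 0.1, 0.7]
opening: -0.002
finger_force: 0.0
```

Emit:
servo_tool:
  steps:
    - [-1,0,0,0,0,0,-1]
    - [-1,0,0,0,0,0,-1]
    - [-1,0,0,0,0,0,-1]
    - [-1,0,0,0,0,0,-1]
    - [-1,0,0,0,0,0,-1]

```text
t: 1.6
tcp_pos: [0.3434, 0.2951, 0.3211]
orientation: [[-0.707, 0.707, -0.0], [0.707, 0.707, -0.0], [-0.0, -0.001, -1.0]]
force: [-0.1, 0.5, -0.9]
opening: -0.001
finger_force: 0.0
```

Emit:
servo_tool:
  steps:
    - [-1,0,0,0,0,0,-1]
    - [-1,0,0,0,0,0,-1]
    - [-1,0,0,0,0,0,-1]
    - [-1,0,0,0,0,0,-1]
    - [-1,0,0,0,0,0,-1]

```text
t: 2.1
tcp_pos: [0.4495, 0.189, 0.3211]
orientation: [[-0.707, 0.707, -0.001], [0.707, 0.707, -0.0], [0.0, -0.001, -1.0]]
force: [-0.3, 0.2, -0.6]
opening: 0.004
finger_force: 0.0
```

Emit:
servo_tool:
  steps:
    - [-1,0,0,0,0,0,-1]
    - [-1,0,0,0,0,0,-1]
    - [-1,0,0,0,0,0,-1]
    - [-1,0,0,0,0,0,-1]
    - [-1,0,0,0,0,0,-1]

```text
t: 2.6
tcp_pos: [0.5555, 0.0829, 0.3209]
orientation: [[-0.707, 0.707, -0.001], [0.707, 0.707, -0.0], [0.0, -0.001, -1.0]]
force: [0.5, -0.0, -0.1]
opening: 0.0
finger_force: 0.0
```

```bash
python3 g.py .644 -.014 .32
```

```text
t 2.6 p [0.5555 0.0829 0.3209] q [ 0.148  0.294  0.29   1.568 -0.     0.934] xyaw 134.97104362521776 F [ 0.54 -0.04 -0.08]
rows total xyz(tool) [-4.37032321 -0.19696483  0.02956591]
```

Emit:
servo_tool:
  steps:
    - [-1,-0.05,0,0,0,0,-1]
    - [-1,-0.05,0,0,0,0,-1]
    - [-1,-0.05,0,0,0,0,-1]
    - [-1,-0.05,0,0,0,0,-1]
    - [-0.3,0,0,0,0,0,-1]

```text
t: 3.1
tcp_pos: [0.6431, -0.0137, 0.3199]
orientation: [[-0.705, 0.709, -0.001], [0.709, 0.705, -0.001], [0.001, -0.001, -1.0]]
force: [-0.2, 1.0, 0.2]
opening: 0.0
finger_force: 0.0
```

Emit:
servo_tool:
  steps:
    - [0,0,0,0,0,0,-1]
    - [0,0,0.6,0,0,0,-1]

```text
t: 3.3
tcp_pos: [0.6422, -0.0111, 0.3048]
orientation: [[-0.707, 0.707, 0.003], [0.707, 0.707, 0.0], [-0.002, 0.002, -1.0]]
force: [-0.3, 0.1, -0.0]
opening: -0.001
finger_force: 0.0
```

```bash
python3 g.py .644 -.014 .208; python3 - <<'E'
from bench import cams
import cv2
for n,(a,b,c,e) in {"top":(140,275,175,325),"side":(120,255,165,315)}.items():
    d=cams.get_image(n);im=cv2.cvtColor(d["color"],4)[a:b,c:e];cv2.imwrite(f"pics/{n}1.png",cv2.resize(im,None,fx=4,fy=4,interpolation=2))
E
python3 -c "
import cv2
cv2.imwrite('pics/b1.png',cv2.resize(cv2.hconcat([cv2.imread('pics/top1.png'),cv2.imread('pics/side1.png')]),(800,360)))"
```

```text
t 3.3 p [ 0.6422 -0.0111  0.3048] q [-0.017  0.444  0.478  1.602  0.     0.769] xyaw 134.97066423552118 F [-0.31  0.1  -0.04]
rows total xyz(tool) [-0.10643264 -0.03340379  3.22762986]
```

View pics/b1.png

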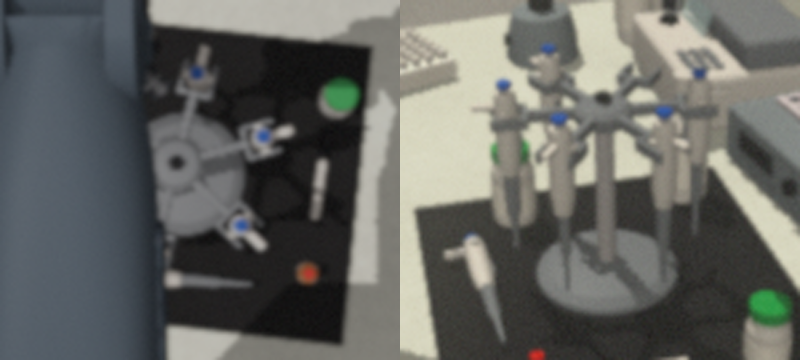

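The top view shows the arm covering the left half of the head. In the side view the empty fork is at (640,80) and a dark tip is just above it at (670,15). I'll check that by projecting the TCP.

```bash
python3 - <<'E'
import pickle
from h import *
d=pickle.load(open("side0.pkl","rb"))
f=lambda X:(pix(d,X)-[165,120])*[400/150,360/135]+[400,0]
for X in([.642,-.011,.305],[.612,.018,.215],[.538,-.056,.237],[.64,-.083,.257]):print(X,f(X))
E
```

```text
[0.642, -0.011, 0.305] [672.64007693   8.9386116 ]
[0.612, 0.018, 0.215] [638.03054878  77.8932586 ]
[0.538, -0.056, 0.237] [601.40068369  96.15528011]
[0.64, -0.083, 0.257] [698.0773345   73.08580797]
```

The projections match what I see, so I'm lowering the tool.

Emit:
servo_tool:
  steps:
    - [-0.05,0,0.8,0,0,0,-1]
    - [-0.05,0,0.8,0,0,0,-1]
    - [0,0,0.8,0,0,0,-1]
    - [0,0,0.8,0,0,0,-1]
    - [0,0,0,0,0,0,-1]

```text
t: 3.9
tcp_pos: [0.6418, -0.0127, 0.2051]
orientation: [[-0.707, 0.707, -0.005], [0.707, 0.707, 0.0], [0.004, -0.003, -1.0]]
force: [-0.4, 0.3, -0.3]
opening: -0.001
finger_force: 0.0
```

```bash
cat >> g.py <<'E'
c=np.array([.538,-.056]);v=p[:2]-c;x=R[:2,0];x=x/np.linalg.norm(x);ra=np.array([x[1],-x[0]])
a=np.degrees(np.arctan2(ra[1],ra[0]));print("arm-frame angle",a,"radial",v@ra,"tang",v@x)
print("est arm angle if touching",np.degrees(np.arctan2(v[1],v[0])+np.arcsin(.032/np.linalg.norm(v))))
E
python3 g.py
```

```text
t 3.9 p [ 0.6418 -0.0127  0.2051] q [-0.02   0.455  0.244  1.365  0.     0.765] xyaw 135.0311565260125 F [-0.35  0.34 -0.34]
arm-frame angle 45.03115652601249 radial 0.10399779319472048 tang -0.04284647077354679
est arm angle if touching 39.168715082194
```

Emit:
servo_tool:
  steps:
    - [0.2,0,0,0,0,0,-1]
    - [0.16,0,0,0,0,0,-1]
    - [0.176,0.049,0,0,0,-0.417,-1]
    - [0.176,0.049,0,0,0,-0.417,-1]
    - [0.176,0.049,0,0,0,-0.417,-1]

```text
t: 4.4
tcp_pos: [0.6279, 0.0083, 0.2092]
orientation: [[-0.806, 0.592, 0.003], [0.592, 0.806, -0.0], [-0.003, 0.001, -1.0]]
force: [1.0, -1.2, 0.1]
opening: 0.004
finger_force: 0.7
```

Emit:
servo_tool:
  steps:
    - [0.351,0.089,0,0,0,-0.833,-1]
    - [0.351,0.089,0,0,0,-0.833,-1]
    - [0.351,0.089,0,0,0,-0.833,-1]
    - [0.351,0.089,0,0,0,-0.833,-1]

```text
t: 4.8
tcp_pos: [0.596, 0.0377, 0.2092]
orientation: [[-0.973, 0.229, 0.003], [0.229, 0.973, 0.0], [-0.003, 0.001, -1.0]]
force: [1.6, 0.2, -0.2]
opening: 0.001
finger_force: 0.8
```

```bash
python3 g.py; python3 - <<'E'
from bench import cams
import cv2
d=cams.get_image("side");im=cv2.cvtColor(d["color"],4)[120:255,165:315];cv2.imwrite("pics/s2.png",cv2.resize(im,None,fx=4,fy=4,interpolation=2))
E
```

```text
t 4.8 p [0.596  0.0377 0.2092] q [0.063 0.368 0.116 1.316 0.    0.294] xyaw 166.74916713186414 F [ 1.57  0.18 -0.23]
arm-frame angle 76.74916713186413 radial 0.10447960440035636 tang -0.03497521071965156
est arm angle if touching 75.12507283218063
```

View pics/s2.png

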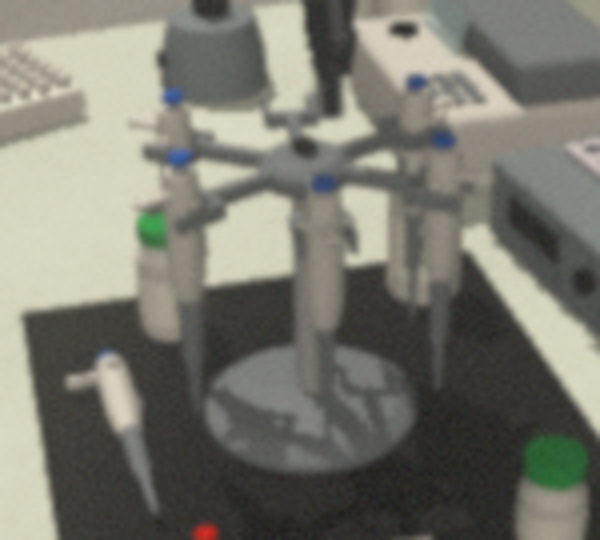

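The side view shows the finger at (330,105) against the empty fork at (285,115). The head is turning and the foot hasn't moved. I'll keep going along the arc.

Emit:
servo_tool:
  steps:
    - [0.351,0.089,0,0,0,-0.833,-1]
    - [0.351,0.089,0,0,0,-0.833,-1]
    - [0.351,0.089,0,0,0,-0.833,-1]
    - [0.351,0.089,0,0,0,-0.833,-1]
    - [0.351,0.089,0,0,0,-0.833,-1]

```text
t: 5.35
tcp_pos: [0.5444, 0.0525, 0.2089]
orientation: [[-0.965, -0.263, 0.003], [-0.263, 0.965, 0.001], [-0.003, -0.0, -1.0]]
force: [0.8, 1.3, 0.9]
opening: -0.005
finger_force: 0.8
```

Emit:
servo_tool:
  steps:
    - [0.351,0.089,0,0,0,-0.833,-1]
    - [0.351,0.089,0,0,0,-0.833,-1]
    - [0.351,0.089,0,0,0,-0.833,-1]
    - [0.351,0.089,0,0,0,-0.833,-1]
    - [0.351,0.089,0,0,0,-0.833,-1]

```text
t: 5.85
tcp_pos: [0.4916, 0.0408, 0.2089]
orientation: [[-0.72, -0.693, 0.003], [-0.693, 0.72, 0.001], [-0.002, -0.001, -1.0]]
force: [1.5, 1.1, 1.3]
opening: 0.002
finger_force: 0.7
```

```bash
python3 g.py
```

```text
t 5.85 p [0.4916 0.0408 0.2089] q [ 8.300e-02  1.910e-01 -1.340e-01  1.243e+00  1.000e-03 -6.840e-01] xyaw -136.09283794143934 F [1.49 1.08 1.32]
arm-frame angle 133.90716205856066 radial 0.10191486261613487 tang -0.03376156791476439
est arm angle if touching 132.9195921539193
```

Emit:
servo_tool:
  steps:
    - [0.351,0.1,0,0,0,-0.833,-1]
    - [0.351,0.1,0,0,0,-0.833,-1]
    - [0.351,0.1,0,0,0,-0.833,-1]
    - [0.351,0.1,0,0,0,-0.833,-1]
    - [0.176,0.049,0,0,0,-0.417,-1]

```text
t: 6.35
tcp_pos: [0.4529, 0.0102, 0.2088]
orientation: [[-0.348, -0.938, 0.002], [-0.938, 0.348, 0.0], [-0.001, -0.002, -1.0]]
force: [0.7, 2.0, 0.7]
opening: -0.001
finger_force: 0.8
```

Emit:
servo_tool:
  steps:
    - [0.105,0.03,0,0,0,-0.25,-1]
    - [0.105,0.03,0,0,0,-0.25,-1]
    - [0.105,0.03,0,0,0,-0.25,-1]
    - [0,0,0,0,0,0,-1]

```text
t: 6.75
tcp_pos: [0.4476, 0.0021, 0.2086]
orientation: [[-0.265, -0.964, 0.002], [-0.964, 0.265, -0.0], [-0.0, -0.002, -1.0]]
force: [-0.5, -0.0, -0.7]
opening: -0.003
finger_force: 0.0
```

```bash
python3 g.py; cat > m.py <<'E'
import cv2,sys
from h import *
from bench import cams
for n in ("top","side"):
    d=cams.get_image(n);im=cv2.cvtColor(d["color"],4);cv2.imwrite(f"pics/{n}{sys.argv[1]}.png",im)
    m=cv2.inRange(cv2.cvtColor(im,cv2.COLOR_BGR2HSV),(100,110,60),(130,255,255))
    k,_,st,ce=cv2.connectedComponentsWithStats(m)
    for i in range(1,k):
        X=onz(d,*ce[i],.257);v=X[:2]-[.538,-.056]
        if np.hypot(*v)<.13 and st[i][4]>3: print(n,st[i][4],X.round(4),"r",np.hypot(*v).round(4),"ang",np.degrees(np.arctan2(v[1],v[0])).round(1))
E
python3 m.py 3
```

```text
t 6.75 p [0.4476 0.0021 0.2086] q [ 0.005  0.114 -0.229  1.226 -0.    -1.297] xyaw -105.38727167969071 F [-0.55 -0.03 -0.67]
arm-frame angle 164.6127283203093 radial 0.10261553494718452 tang -0.03204674182918464
est arm angle if touching 164.58663169493332
top 12 [ 0.6398 -0.0834  0.257 ] r 0.1055 ang -15.1
top 12 [0.6135 0.018  0.257 ] r 0.1057 ang 44.4
top 12 [ 0.5653 -0.1581  0.257 ] r 0.1057 ang -75.1
top 10 [0.512 0.047 0.257] r 0.1062 ang 104.2
top 9 [ 0.4639 -0.1302  0.257 ] r 0.1049 ang -135.0
side 9 [0.6147 0.0233 0.257 ] r 0.1103 ang 46.0
side 7 [ 0.6427 -0.0788  0.257 ] r 0.1072 ang -12.3
side 17 [ 0.5677 -0.1516  0.257 ] r 0.1001 ang -72.8
side 8 [ 0.4657 -0.1265  0.257 ] r 0.101 ang -135.7
```

The cap pattern puts the empty arm at 164.8°. Home is 174.05°, so about 9.2° is left.

Emit:
servo_tool:
  steps:
    - [0.105,0.03,0,0,0,-0.25,-1]
    - [0.105,0.03,0,0,0,-0.25,-1]
    - [0.105,0.03,0,0,0,-0.25,-1]
    - [0.105,0.03,0,0,0,-0.25,-1]
    - [0.07,0.02,0,0,0,-0.167,-1]

```text
t: 7.35
tcp_pos: [0.4405, -0.0111, 0.2078]
orientation: [[-0.127, -0.992, 0.001], [-0.992, 0.127, 0.0], [-0.0, -0.001, -1.0]]
force: [0.1, 1.4, 0.7]
opening: -0.003
finger_force: 0.7
```

Emit:
servo_tool:
  steps:
    - [0,0,0,0,0,0,-1]

```text
t: 7.45
tcp_pos: [0.4402, -0.0114, 0.2076]
orientation: [[-0.127, -0.992, 0.0], [-0.992, 0.127, -0.0], [0.0, -0.0, -1.0]]
force: [0.8, -0.5, -0.4]
opening: 0.001
finger_force: 0.0
```

```bash
python3 g.py;python3 m.py 4
```

```text
t 7.45 p [ 0.4402 -0.0114  0.2076] q [-0.026  0.103 -0.244  1.223 -0.    -1.469] xyaw -97.32426626108807 F [ 0.77 -0.48 -0.43]
arm-frame angle 172.67573373891193 radial 0.10268372049261192 tang -0.03179624276600842
est arm angle if touching 172.78946185514758
top 11 [ 0.6427 -0.0683  0.257 ] r 0.1055 ang -6.7
top 14 [0.602  0.0278 0.257 ] r 0.1055 ang 52.6
top 11 [ 0.5797 -0.1533  0.257 ] r 0.1059 ang -66.8
top 9 [ 0.4758 -0.1396  0.257 ] r 0.1042 ang -126.7
side 6 [0.6036 0.0316 0.257 ] r 0.1094 ang 53.2
side 10 [ 0.6448 -0.0646  0.257 ] r 0.1071 ang -4.6
side 14 [ 0.5824 -0.1465  0.257 ] r 0.1008 ang -63.9
side 10 [ 0.4762 -0.1372  0.257 ] r 0.102 ang -127.3
```

Emit:
servo_tool:
  steps:
    - [0.033,0.009,0,0,0,-0.08,-1]
    - [0.033,0.009,0,0,0,-0.08,-1]
    - [0,0,0,0,0,0,-1]

```text
t: 7.85
tcp_pos: [0.4393, -0.0132, 0.2074]
orientation: [[-0.107, -0.994, 0.0], [-0.994, 0.107, -0.0], [-0.0, -0.0, -1.0]]
force: [-0.2, 1.3, 0.8]
opening: 0.0
finger_force: 0.6
```

```bash
python3 g.py;python3 m.py 5|grep top
```

```text
t 7.85 p [ 0.4393 -0.0132  0.2074] q [-0.03   0.102 -0.245  1.223  0.    -1.493] xyaw -96.16180037760488 F [-0.2   1.25  0.78]
arm-frame angle 173.83819962239514 radial 0.1027140955566068 tang -0.031977701146976824
est arm angle if touching 173.85063874624163
top 10 [ 0.6425 -0.0669  0.257 ] r 0.1051 ang -6.0
top 13 [0.5993 0.0282 0.257 ] r 0.1041 ang 54.0
top 12 [ 0.5807 -0.1524  0.257 ] r 0.1054 ang -66.1
top 9 [ 0.4761 -0.1406  0.257 ] r 0.1048 ang -126.2
```

It's at 173.9–174.0°, so the turn is done. I'll back off, lift and move clear.

Emit:
servo_tool:
  steps:
    - [-0.2,0,0,0,0,0,-1]
    - [-0.2,0,0,0,0,0,-1]
    - [0,0,-0.5,0,0,0,-1]
    - [0,0,-1,0,0,0,-1]
    - [0,0,-1,0,0,0,-1]

```text
t: 8.45
tcp_pos: [0.4402, -0.0008, 0.2829]
orientation: [[-0.107, -0.994, -0.001], [-0.994, 0.107, -0.0], [0.0, 0.001, -1.0]]
force: [0.4, 0.9, 0.6]
opening: 0.001
finger_force: 0.0
```

Emit:
servo_tool:
  steps:
    - [0,0,-1,0,0,0,-1]
    - [-1,0,-0.5,0,0,0,-1]
    - [-1,0,0,0,0,0,-1]
    - [-1,0,0,0,0,0,-1]
    - [-1,0,0,0,0,0,-1]

```text
t: 8.95
tcp_pos: [0.4536, 0.1196, 0.3275]
orientation: [[-0.108, -0.994, 0.0], [-0.994, 0.108, -0.0], [0.0, -0.0, -1.0]]
force: [0.8, 0.2, -0.2]
opening: 0.002
finger_force: 0.0
```

Emit:
servo_tool:
  steps:
    - [-1,0,0,0,0,0,-1]
    - [-1,0,0,0,0,0,-1]
    - [-1,0,0,0,0,0,-1]
    - [-1,0,0,0,0,0,-1]
    - [-1,0,0,0,0,0,-1]

```text
t: 9.45
tcp_pos: [0.4694, 0.2689, 0.3272]
orientation: [[-0.107, -0.994, -0.0], [-0.994, 0.107, -0.0], [0.0, 0.0, -1.0]]
force: [0.6, 0.1, 0.1]
opening: -0.004
finger_force: 0.0
```

```bash
python3 g.py;python3 m.py 6|grep top; python3 -c "
import cv2
cv2.imwrite('pics/c6.png',cv2.resize(cv2.imread('pics/top6.png')[140:275,175:325],None,fx=4,fy=4,interpolation=2))"
```

```text
t 9.45 p [0.4694 0.2689 0.3272] q [ 0.52   0.256  0.253  1.568 -0.    -0.943] xyaw -96.16372382563225 F [0.6  0.06 0.05]
arm-frame angle 173.83627617436775 radial 0.10306738340276887 tang -0.31570760911803114
est arm angle if touching 107.44561384936975
top 10 [ 0.6425 -0.0669  0.257 ] r 0.1051 ang -6.0
top 13 [0.5993 0.0282 0.257 ] r 0.1041 ang 54.0
top 12 [ 0.5807 -0.1524  0.257 ] r 0.1054 ang -66.1
top 10 [0.4949 0.041  0.257 ] r 0.1062 ang 114.0
top 10 [ 0.4764 -0.1411  0.257 ] r 0.105 ang -125.9
```

View pics/c6.png

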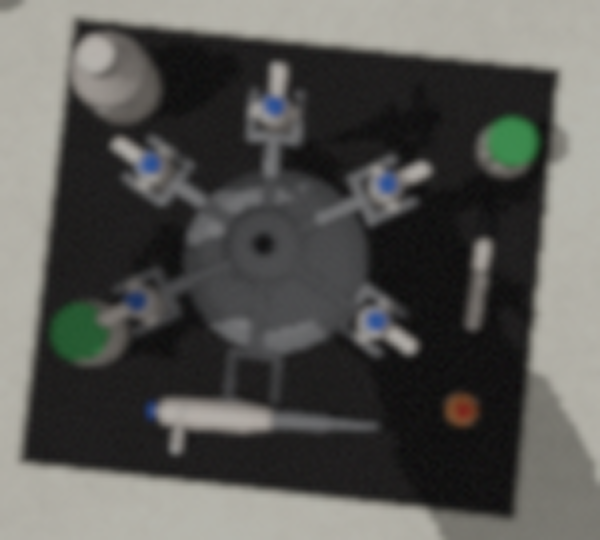

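The empty fork at (255,375) points straight at the robot, within 0.1°, and nothing else has moved.

```bash
python3 -c "
from bench import r
print(r.hand_in())"
```

```text
the job is handed in; nothing more can be done
None
```

The carousel is turned so the empty holder points at the robot's base, about 0.1° off by the top camera; the arm is clear, nothing else on the bench moved as far as the camera shows, and the job was handed in at about 9.5 s (no verdict was returned).

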